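# Shut and latch the plasma transport case

## Task

Get the packed plasma transport case ready to leave: without slamming it, push the blue lid fully down while both front latches are still open, then press each of the two red-sleeved latch levers down past its centre so that it snaps flat against the front of the case. Only push with the fingers: pick nothing up, do not swing the lid farther open, and leave everything else on the desk where it is.

Things in the scene. Friction and masses are not known exactly. Their poses are not given: they have to be found in the camera images.
- case: insulated transport case, white shell with blue corners, 250 mm front to back (its x), 300 mm wide (its y), rim 100 mm high; heavy, it does not move. Origin: centre of the underside; its x axis points to the rear (away from the robot), y to its left, z up. Front face at x = -125 mm. Black carrying handles stand 20 mm out from both ends. Two frozen units lie inside
- lid (a joint): angle of the blue lid in rad: 0 fully down, grows as it opens (front edge up); starts 0.5 to 0.8, stop at 1.35. The lid is 250 x 300 mm, about 25 mm thick, 0.35 kg; a stiff hinge holds it wherever it is left, and about 2 N downward near its front edge moves it
- lid_front (a point): middle of the upper front edge of the lid, 253 mm in front of the hinge axis and 25 mm above it when the lid is down; its axes turn with the lid: x rearward along the lid, z out of the lid's upper face
- lid_hinge (a point): middle of the lid's hinge axis, at the rear rim of the case: case frame x = +128 mm, z = 100 mm; the axis runs along the case's y
- latch_left (a joint): angle in rad of the latch lever at the robot's left (case y = +82 mm): 0 is shut, lever hanging flat along the front face; 1.57 level, pointing out to the robot; 2.1 fully open, pointing out and 30 degrees up. A spring holds it at either end; the centre is at about 0.85 and below that it snaps to 0 by itself. Pressing it down takes about 6 to 10 N
- latch_left_grip (a point): middle of the outer face of the red sleeve on the left lever (its upper face while open), 43 mm from the pivot. Lever: 60 mm long from the pivot, sleeve on the last 34 mm, 36 mm wide, 8 mm thick. Pressed straight down along a line 45 mm in front of the case's front face, a fingertip carries it past centre before it slips off
- latch_left_pivot (a point): pivot of the left lever: case frame x = -137 mm (12 mm in front of the face), y = +82 mm, z = 85 mm; the axis runs along the case's y. A steel wire bail on the lever stands 20 to 26 mm in front of the face while open; as the lever goes down it swings over the lid's keeper by itself
- latch_right (a joint): the same for the latch lever at the robot's right (case y = -82 mm)
- latch_right_grip (a point): as for the left, on the right lever
- latch_right_pivot (a point): pivot of the right lever: case frame x = -137 mm, y = -82 mm, z = 85 mm
- pen_blue: blue pen, 142 mm, lying on the desk in front of the case between the latches; leave alone
- label_roll: roll of labels, 72 mm across, 42 mm high, beside the right end of the case; leave alone
- clip_tin: blue tin, 62 x 92 x 27 mm, front right; leave alone
- loose_pouch: frozen unit in a clear pouch, 147 x 186 x 41 mm, lying to the left; leave alone
- stamp: wooden rubber stamp, 27 x 55 x 76 mm, beside the left end of the case; leave alone
- terminal: dark hand-held data terminal standing in its charging stand, 112 x 95 x 153 mm, to the right; leave alone
- tape_dispenser: green desk tape dispenser, 150 x 38 x 86 mm, front left; leave alone

How it is judged:
By the outcome, as a careful person would: the job done as asked, in the order asked, and still so for the second after the job is handed in, with the robot touching nothing.
It also fails if it takes over 58 s, if anything falls off the work surface, if the arm or the gripper's body presses on something with over 40 N, if the wrist force passes 120 N, or if a joint passes its speed limit or range.

## Robot

A 7-joint arm with a two-finger parallel gripper is mounted at the origin on a cart in front of the work surface, level with it; the furniture and walls round the work are solid. World frame = base frame: x ahead of the robot, y to its left, z up, the work surface at z = 0. Lengths are in mm, angles in rad, forces in N, time in s.
With the tool pointing down it reaches from about 400 to 875 mm from the base axis. Payload 4.4 kg.
Tool frame: the origin (TCP) lies midway between the tips of the shut fingers; the grasp point (between the pads) lies grasp_offset behind it (grasp_offset is the distance from the TCP to the grasp point, in mm); z points along the fingers, y is the line along which they close (so a half turn about z gives the same grasp; the last joint's range is limited). The gripper opens to 85 mm and grips with 20 to 120 N. Pads are 22 mm wide; open, the fingers measure 114 mm over their backs; the gripper's body (76 mm by 85 mm) begins 54 mm behind the grasp point. The pads swing forward as they close: fully open they stand 13 mm farther back than shut.
Start: joints at [1.134, 0.628, 0.038, 1.517, -0.027, 0.996, -0.02], TCP at [235.563, -605.828, 231.313] pointing down, gripper open.
Joint ranges: [-3.06, 3.06], [-0.37, 2.12], [-1.25, 1.32], [0.18, 2.47], [-1.1, 4.24], [0.23, 1.98], [-2.94, 2.94]. Speed limits (rad/s): [2.57, 2.57, 3.14, 3.14, 3.14, 3.14, 3.14].

## Interface

Orientations are given as [roll, pitch, yaw] about the fixed x, y, z axes, in that order (R = Rz(yaw) Ry(pitch) Rx(roll)).
In Python, from cell import * gives the robot as it stands. The module is installed in compiled form; this text tells all that it offers.
- The arm moves only by the shell command python3 -m jog 'ROWS'. ROWS is a JSON object of lists of equal length, an entry for each row: "angular": the turn, a rotation vector about the tool's x, y, z in degrees, a list of three; "travel": the shift along the tool's x, y, z in cm, a list of three; "fingers": the closure, from 0 (fully open) to 1 (shut). In form: {"angular": [[rx, ry, rz], ...], "travel": [[tx, ty, tz], ...], "fingers": [fingers, ...]}. A call has 1 to 5 rows; each row is the pose to reach, as a shift and turn from the pose commanded when the call began, along the tool's axes at that moment; what a row does not reach only later rows make up. A row lasts 1/8 s, in which the tool goes at most 62.5 mm and 10.7 degrees, less where a joint would pass 70% of its speed; a pose out of reach is approached as far as the arm can. A call with a gripper value outside its range is refused whole. The fingers move at their own pace and stop on an object; the grip force is fixed at half the most. Time passes only in rows, so rows that repeat a pose let the fingers close. It gives the time, the measured TCP pose, the force and the opening at its end, in the units of the state.
- read_state(): the state, without advancing time (a new reading comes with each control period).
- get_image(name): name is "scene" or "top" or "wrist"; returns the picture (400x640x3 uint8, red, green, blue); there is no depth.
- camera_model(name): a dict with "mtx" (3x3 intrinsics, pixels), "T" (4x4, takes a point from camera to world coordinates). Camera axes: x right, y down, z forward; pixel columns grow to the right and rows downward; lengths in mm; the calibration is good to about 2 mm. A picture is of the moment at which its call begins: read the wrist's pose just before it. camera_model takes no time and is no camera call; for the wrist camera it gives the pose at the moment of the call.
- finish_job(): hands the job in, once; it reports no verdict.
The state is a dict: "clock": time; "qpos": joint angles; "qd": joint speeds; "tau": joint torques, N m; "eef_pos": TCP position; "tool_rot": TCP orientation; "force": force on the tool from outside, world axes, zero at the start; "torque": the same for the moment, N m; "width": finger opening in mm.
Only numpy, scipy, OpenCV 4.12 (cv2) and the standard library are available. Lean on these libraries where they do the work, as an engineer would, in place of code of your own. Each camera call takes 0.05 s, during which the arm holds its last target. There are 200 camera calls.

## Working session

There is one attempt and no reset: what is moved stays moved. The work goes in short steps, Python scripts to look and compute and a shell command to move; the robot and the scene stay as the last step left them, time stands still between calls to the robot, and variables do not carry over. Pictures are saved under pics/ and viewed, on a budget of 10 in all, crops included, one or two more only if the job needs it, and the job is handed in when it is done.

```bash
mkdir -p pics
python3 - <<'E'
from cell import *
import cv2
s=read_state(); print(s)
for n in("scene","top"):
    cv2.imwrite(f"pics/{n}0.png",get_image(n)[:,:,::-1]); m=camera_model(n); print(n,m["mtx"].tolist() if hasattr(m["mtx"],'tolist') else m["mtx"],m["T"])
E
```

```text
{'clock': 0.0, 'qpos': array([ 1.13421673,  0.62937227,  0.03842841,  1.51840106, -0.02698674,
        0.99626814, -0.02000511]), 'qd': array([-3.92467544e-04,  1.01360715e-03,  1.38385469e-03, -6.29301001e-05,
        2.50275625e-04, -7.38939272e-04, -1.10666694e-03]), 'tau': array([ 1.54872018e-04, -5.63395858e+01,  1.22634351e+00, -1.93446833e+01,
        1.10880670e-02,  1.04918561e-02, -6.51873094e-06]), 'eef_pos': array([ 235.32184742, -605.22482733,  230.3613232 ]), 'tool_rot': array([-3.13966179e+00,  3.05842584e-05,  3.70791939e-01]), 'force': array([ 0.64738652, -0.8206241 , -0.38647848]), 'torque': array([ 0.00765962, -0.01322731, -0.01477854]), 'width': 85.27237808884506}
scene [[418.71560095639546, 0.0, 314.7117011826177], [0.0, 418.71560095639546, 203.40426261079574], [0.0, 0.0, 1.0]] [[-7.74630705e-01 -2.37539035e-01  5.86107906e-01 -2.76872294e+02]
 [-6.32236534e-01  3.12819649e-01 -7.08816501e-01  1.12586064e+03]
 [-1.49744821e-02 -9.19629857e-01 -3.92500561e-01  6.89213188e+02]
 [ 0.00000000e+00  0.00000000e+00  0.00000000e+00  1.00000000e+00]]
top [[380.2240698277991, 0.0, 319.71884804583163], [0.0, 380.2240698277991, 199.87987205772697], [0.0, 0.0, 1.0]] [[-1.93038546e-02 -9.98755867e-01  4.59791125e-02  5.01689777e+02]
 [-9.99553626e-01  1.82296318e-02 -2.36691421e-02  1.03628683e+02]
 [ 2.28015123e-02 -4.64154943e-02 -9.98661951e-01  1.46124186e+03]
 [ 0.00000000e+00  0.00000000e+00  0.00000000e+00  1.00000000e+00]]
```

View pics/scene0.png

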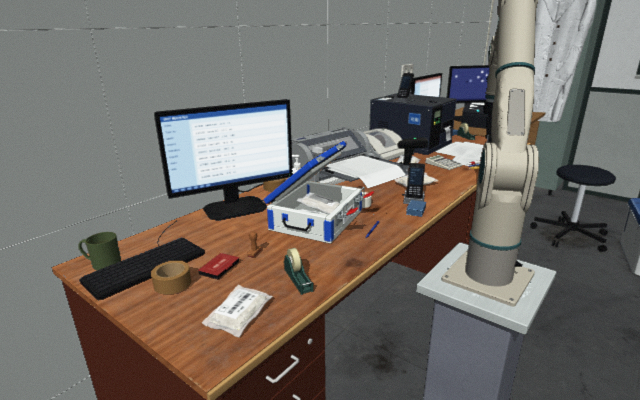

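View pics/top0.png

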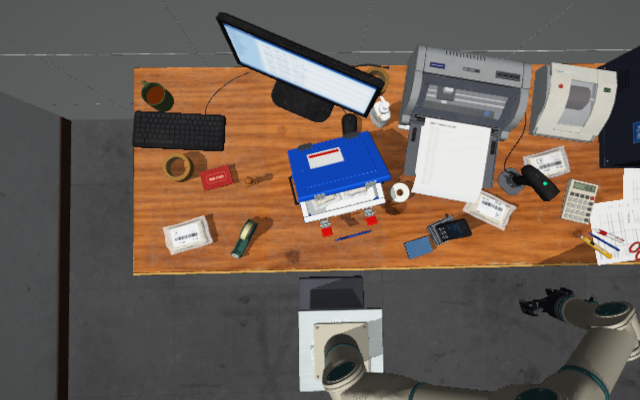

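The scene view shows the case with its lid open, near (315,210). In the top view the lid covers about (288..390, 135..205), with the red sleeves at about (326,230) and (370,219). I'll enlarge both crops to pick points.

Run:
```python
import cv2,numpy as np
a=cv2.imread("pics/top0.png")[125:245,280:400]; b=cv2.imread("pics/scene0.png")[130:250,255:375]
a,b=[cv2.resize(i,None,fx=5,fy=5,interpolation=cv2.INTER_CUBIC)[:, :] for i in(a,b)]
c=cv2.resize(np.hstack([a,b]),(800,400)); cv2.imwrite("pics/crop0.png",c)
```

```text
(no output)
```

View pics/crop0.png

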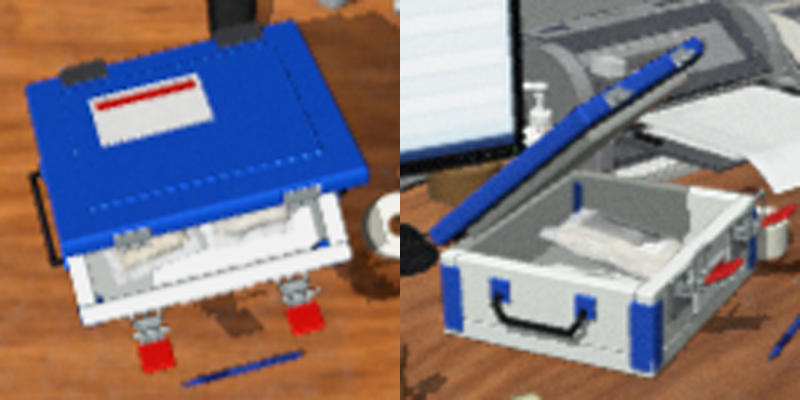

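Crop readings: red sleeves at (157,355) and (305,318) in the top half, and (725,272) and (778,215) in the scene half. I'll fit case x, y, yaw and lid angle to these and to the lid corners.

```bash
cat > h.py <<'E'
from cell import *
import cv2,numpy as np
from scipy.optimize import least_squares
from scipy.spatial.transform import Rotation as R
def proj(n,P,m=None):
    m=m or camera_model(n); M=np.array(m["mtx"]); T=np.linalg.inv(np.array(m["T"]))
    p=(np.c_[np.atleast_2d(P),np.ones(len(np.atleast_2d(P)))]@T.T)[:,:3]@M.T
    return p[:,:2]/p[:,2:]
def lev(a,r,off,y): # lever point, r along, off out of outer face
    return [-137-r*np.sin(a)-off*np.cos(a)*1, y, 85-r*np.cos(a)+off*np.sin(a)]
def lid(a,x,y,z): # x<0 forward of hinge, z above, lid down frame
    return [128+x*np.cos(a)+z*np.sin(a), y, 100-x*np.sin(a)+z*np.cos(a)]
def world(p,P):
    return R.from_euler('z',p[2]).apply(np.atleast_2d(P))+[p[0],p[1],0]
E
python3 - <<'E'
from h import *
T=lambda u,v:("top",280+u/3.3333,125+v/3.3333)
S=lambda u,v:("scene",255+(u-400)/3.3333,130+v/3.3333)
obs=[(T(157,355),lambda a:lev(2.1,43,4,82)),(T(305,318),lambda a:lev(2.1,43,4,-82)),
(S(725,272),lambda a:lev(2.1,43,4,82)),(S(778,215),lambda a:lev(2.1,43,4,-82)),
(T(66,245),lambda a:lid(a,-253,150,25)),(T(368,178),lambda a:lid(a,-253,-150,25)),
(T(28,85),lambda a:lid(a,-3,150,25)),(T(293,22),lambda a:lid(a,-3,-150,25)),
(S(700,42),lambda a:lid(a,-253,-150,25)),(S(597,103),lambda a:lid(a,-253,150,25)),
(S(655,375),lambda a:[-125,150,0])]
names="gripL gripR gripLs gripRs lfl lfr lrl lrr sfr sfl corner".split()
ms={n:camera_model(n) for n in("top","scene")}
def res(p,d=False):
    return np.array([proj(o[0],world(p,f(p[3])),ms[o[0]])[0]-o[1:] for o,f in obs])
r=least_squares(lambda p:res(p).ravel(),[600,40,0.2,.65],loss='soft_l1',x_scale=[100,100,.1,.1])
p=r.x;print(p);
for n,e in zip(names,res(p)):print(n,e.round(1))
np.save("p.npy",p)
for n,q in dict(gripL=lev(2.1,43,4,82),gripR=lev(2.1,43,4,-82),lidf=lid(p[3],-253,0,25),liddown=lid(0,-253,0,25),pivL=[-137,82,85],pL=[-170,82,100],pR=[-170,-82,100]).items():print(n,world(p,q)[0].round(0))
for n in ms:
    im=cv2.imread(f"pics/{n}0.png"); k=5;x0,y0=(280,125) if n=="top" else (255,130)
    im=cv2.resize(im[y0:y0+120,x0:x0+120],None,fx=k,fy=k)
    d=lambda L,c:[cv2.line(im,*[tuple(int(v) for v in (q-[x0,y0])*k) for q in proj(n,world(p,[L[i],L[i+1]]),ms[n])],c,1) for i in range(len(L)-1)]
    for z in(0,100): d([[x,y,z] for x,y in((-125,150),(-125,-150),(125,-150),(125,150),(-125,150))],(0,255,0))
    for z in(0,25): d([lid(p[3],x,y,z) for x,y in((-253,150),(-253,-150),(-3,-150),(-3,150),(-253,150))],(0,255,255))
    for y in(82,-82): d([lev(2.1,0,0,y),lev(2.1,60,4,y)],(255,255,0))
    cv2.imwrite(f"pics/o_{n}.png",im)
cv2.imwrite("pics/o.png",cv2.resize(np.hstack([cv2.imread("pics/o_top.png"),cv2.imread("pics/o_scene.png")]),(800,400)))
E
```

```text
[6.36039171e+02 5.87824790e+00 2.24420062e-01 6.97195291e-01]
gripL [0.  0.3]
gripR [0.3 0.2]
gripLs [-0.2 -1.5]
gripRs [ 0.3 -0.8]
lfl [-1.1  2.4]
lfr [ 1.5 -0.5]
lrl [-1.2 -0.1]
lrr [ 1.1 -1. ]
sfr [ 0.8 -1.8]
sfl [-4.   1.8]
corner [-0.1  2.2]
gripL [450.  48. 110.]
gripR [ 487. -112.  110.]
lidf [587.  -5. 282.]
liddown [514. -22. 125.]
pivL [484.  55.  85.]
pL [452.  48. 100.]
pR [ 489. -112.  100.]
```

View pics/o.png

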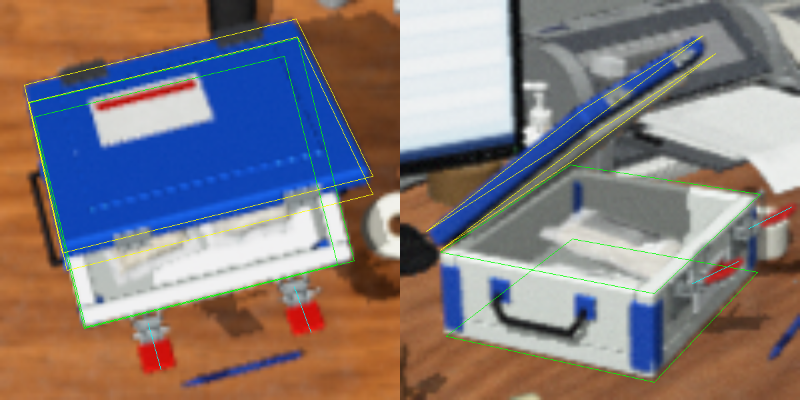

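The overlay matches within a few mm: case at (636, 6), yaw 0.224, lid about 0.70, levers on the red sleeves. Next I'll write a helper that turns case-frame targets into travel values, then rise with the fingers shut.

```bash
cat >> h.py <<'E'
p=None
try: p=np.load("p.npy")
except Exception: pass
def togo(targets,tilt=0.,ref=None):
    """case-frame TCP targets -> travel(cm) & angular(deg) from the present pose"""
    s=read_state(); R0=R.from_euler('xyz',s["tool_rot"])
    Rt=R.from_euler('z',p[2])*R.from_euler('y',-tilt)*R.from_euler('x',np.pi)
    print("ang",np.degrees((R0.inv()*Rt).as_rotvec()).round(1))
    for t in targets: print(t,(R0.inv().apply(world(p,t)[0]-s["eef_pos"])/10).round(1))
def st():
    s=read_state(); c=R.from_euler('z',-p[2]).apply(s["eef_pos"]-[p[0],p[1],0])
    print("t",s["clock"],"case",c.round(0),"F",s["force"].round(1),"w",round(s["width"]),"q",s["qpos"].round(2))
E
python3 -c "
import cell;print([n for n in dir(cell) if n[0]!='_'],getattr(cell,'grasp_offset',None))"
python3 -m jog '{"angular":[[0,0,0],[0,0,0],[0,0,0],[0,0,0]],"travel":[[0,0,-6],[0,0,-12],[0,0,-18],[0,0,-18]],"fingers":[1,1,1,1]}'
python3 -c "
from h import *
st(); togo([[-31,0,400],[-31,0,320]])"
```

```text
['MotionError', 'camera_model', 'finish_job', 'get_image', 'grasp_offset', 'read_state'] 18.700000000000003
clock: 0.6
eef_pos: [236.2, -607.9, 416.8]
tool_rot: [3.131, -0.0, 0.371]
force: [0.2, 0.1, -0.4]
width: 12.4
t 0.6 case [-526. -509.  417.] F [ 0.2  0.1 -0.4] w 12 q [ 1.13  0.51  0.05  1.22 -0.02  1.4  -0.02]
ang [ 0.6 -0.1  8.4]
[-31, 0, 400] [ 56.4 -43.2   1.2]
[-31, 0, 320] [ 56.4 -43.3   9.2]
```

```bash
python3 -m jog '{"angular":[[0,0,2],[0,0,4],[0,0,6],[0,0,8],[0.6,0,8.4]],"travel":[[4.8,-3.6,0],[9.6,-7.2,0],[14.4,-10.8,0],[19.2,-14.4,0],[24,-18,0]],"fingers":[1,1,1,1,1]}'
python3 -c "
from h import *
st(); togo([[-31,0,400],[-31,0,320]])"
```

```text
clock: 1.23
eef_pos: [394.3, -348.7, 410.1]
tool_rot: [-3.129, 0.002, 0.224]
force: [1.0, -1.1, 0.3]
width: -0.2
t 1.225 case [-315. -292.  410.] F [ 1.  -1.1  0.3] w 0 q [ 0.67  0.3   0.    1.57 -0.01  1.29 -0.67]
ang [-0.7  0.1 -0. ]
[-31, 0, 400] [ 28.3 -29.2   1.3]
[-31, 0, 320] [ 28.4 -29.1   9.3]
```

```bash
python3 -m jog '{"angular":[[0,0,0],[0,0,0],[0,0,0],[0,0,0],[0,0,0]],"travel":[[4.2,-4.4,0],[8.4,-8.8,0],[12.6,-13.2,0],[16.8,-17.6,0],[21,-22,0]],"fingers":[1,1,1,1,1]}'
python3 -m jog '{"angular":[[0,0,0],[0,0,0],[0,0,0]],"travel":[[4.0,-3.6,1],[7.4,-7.2,3],[7.4,-7.2,5]],"fingers":[1,1,1]}'
python3 - <<'E'
from h import *
st(); togo([[-31,0,320]]+[lid(a,-232,0,28) for a in (.7,.6,.5,.4,.3,.2,.1,0)])
cv2.imwrite("pics/s1.png",cv2.resize(get_image("scene")[100:260,240:440,::-1],None,fx=3,fy=3))
E
```

```text
clock: 1.85
eef_pos: [550.0, -88.2, 412.2]
tool_rot: [-3.131, 0.003, 0.224]
force: [1.9, -0.1, -0.2]
width: -0.1
clock: 2.22
eef_pos: [606.4, 3.1, 361.4]
tool_rot: [-3.127, 0.002, 0.232]
force: [0.1, -0.6, -0.7]
width: -0.3
t 2.225 case [-30.   4. 361.] F [ 0.1 -0.6 -0.7] w 0 q [ 0.05  0.46 -0.16  1.45  0.06  1.24 -1.44]
ang [-0.8  0.1  0.4]
[-31, 0, 320] [-0.1  0.4  4.1]
[np.float64(-31.405292207345976), 0, np.float64(270.87408468311)] [-0.2  0.5  9. ]
[np.float64(-47.66787340398438), 0, np.float64(254.1064510451192)] [-1.8  0.5 10.7]
[np.float64(-62.175239277648785), 0, np.float64(235.79903668910555)] [-3.2  0.5 12.6]
[np.float64(-74.78243702402713), 0, np.float64(216.1347632476877)] [-4.5  0.6 14.5]
[np.float64(-85.36349969062309), 0, np.float64(195.31010964094773)] [-5.5  0.6 16.6]
[np.float64(-93.81270479690636), 0, np.float64(173.53314892400894)] [-6.4  0.6 18.8]
[np.float64(-100.04563067839081), 0, np.float64(151.02146928984885)] [-7.   0.6 21. ]
[np.float64(-104.0), 0, np.float64(128.0)] [-7.4  0.7 23.3]
```

View pics/s1.png

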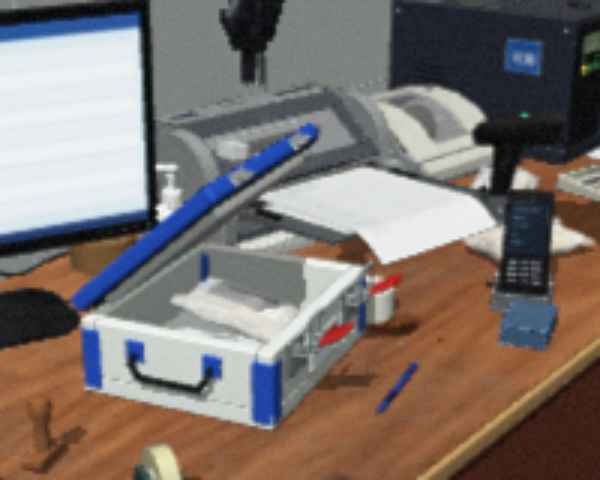

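The gripper is in the air above the lid edge, at about (250,40). The lid is untouched and its path down is clear. I'll descend to contact and begin the arc.

```bash
python3 -m jog '{"angular":[[0,0,0],[0,0,0],[0,0,0],[0,0,0],[0,0,0]],"travel":[[0,0,3],[0,0,6],[-0.2,0,7.5],[-1,0,8.7],[-2,0,10]],"fingers":[1,1,1,1,1]}'
python3 -m jog '{"angular":[[0,0,0],[0,0,0],[0,0,0],[0,0,0],[0,0,0]],"travel":[[-0.6,0,1],[-1.2,0,2],[-1.9,0,3],[-2.5,0,4],[-3,0,5]],"fingers":[1,1,1,1,1]}'
python3 - <<'E'
from h import *
st(); togo([lid(a,-232,0,28) for a in (.3,.2,.1,0)])
cv2.imwrite("pics/s2.png",cv2.resize(get_image("scene")[100:260,240:440,::-1],None,fx=3,fy=3))
E
```

```text
clock: 2.9
eef_pos: [584.4, -7.3, 264.4]
tool_rot: [-3.132, 0.004, 0.223]
force: [-3.4, -1.4, 4.0]
width: 0.1
clock: 3.52
eef_pos: [556.3, -12.5, 213.5]
tool_rot: [-3.131, 0.001, 0.224]
force: [0.4, -1.3, 1.4]
width: 0.2
t 3.525 case [-82.  -0. 214.] F [ 0.4 -1.3  1.4] w 0 q [ 0.08  0.52 -0.15  1.8   0.09  0.84 -1.46]
ang [-0.6  0.  -0. ]
[np.float64(-85.36349969062309), 0, np.float64(195.31010964094773)] [-0.4 -0.   1.8]
[np.float64(-93.81270479690636), 0, np.float64(173.53314892400894)] [-1.2  0.   4. ]
[np.float64(-100.04563067839081), 0, np.float64(151.02146928984885)] [-1.8  0.   6.3]
[np.float64(-104.0), 0, np.float64(128.0)] [-2.2  0.1  8.6]
```

View pics/s2.png

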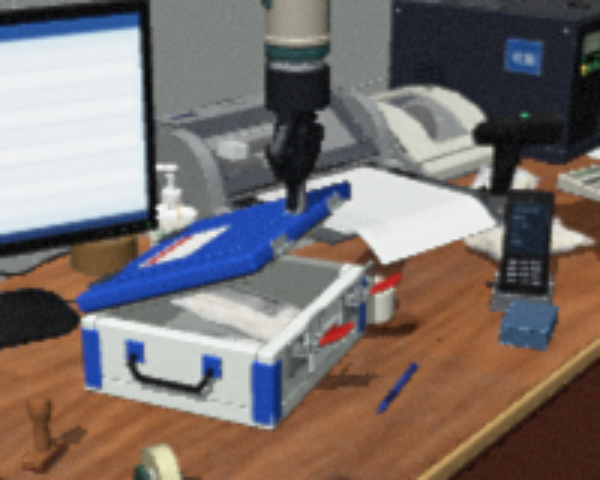

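The lid is following the finger. The tip touches it at about (295,210), roughly 20–30 mm inside the front edge, and both latches are still open. I'll continue the arc at 50–60 mm/s and slow down at the end.

```bash
python3 -m jog '{"angular":[[0,0,0],[0,0,0],[0,0,0],[0,0,0],[0,0,0]],"travel":[[-0.2,0,0.8],[-0.4,0,1.6],[-0.6,0,2.4],[-0.8,0,3.2],[-1,0,4]],"fingers":[1,1,1,1,1]}'
python3 -m jog '{"angular":[[0,0,0],[0,0,0],[0,0,0],[0,0,0],[0,0,0]],"travel":[[-0.2,0,0.6],[-0.4,0,1.2],[-0.5,0,1.8],[-0.7,0,2.4],[-0.8,0,3]],"fingers":[1,1,1,1,1]}'
python3 -c "
from h import *
st(); togo([[-104,0,125]])"
```

```text
clock: 4.2
eef_pos: [546.6, -14.2, 173.6]
tool_rot: [-3.131, 0.001, 0.224]
force: [-0.7, -0.3, 1.1]
width: -0.0
clock: 4.82
eef_pos: [538.8, -15.7, 143.9]
tool_rot: [-3.131, 0.001, 0.224]
force: [0.6, -0.9, 0.7]
width: -0.1
t 4.825 case [-100.    1.  144.] F [ 0.6 -0.9  0.7] w 0 q [ 0.07  0.59 -0.14  1.91  0.11  0.65 -1.47]
ang [-0.6  0.  -0. ]
[-104, 0, 125] [-0.4  0.1  1.9]
```

```bash
python3 -m jog '{"angular":[[0,0,0],[0,0,0],[0,0,0],[0,0,0],[0,0,0]],"travel":[[-0.1,0,0.4],[-0.2,0,0.8],[-0.3,0,1.2],[-0.4,0,1.5],[-0.4,0,1.8]],"fingers":[1,1,1,1,1]}'
python3 -m jog '{"angular":[[0,0,0],[0,0,0],[0,0,0]],"travel":[[0,0,0.2],[0,0,0.4],[0,0,0.4]],"fingers":[1,1,1]}'
python3 - <<'E'
from h import *
st(); togo([[-104,0,180],[-172,82,180],[-172,82,120],[-172,82,40]],np.radians(8))
m=get_image("scene"); cv2.imwrite("pics/s3.png",cv2.resize(m[150:250,250:380,::-1],None,fx=5,fy=5))
E
```

```text
clock: 5.45
eef_pos: [534.5, -16.5, 126.0]
tool_rot: [-3.131, 0.001, 0.224]
force: [0.0, -0.3, 0.3]
width: -0.1
clock: 5.82
eef_pos: [534.5, -16.5, 124.6]
tool_rot: [-3.132, 0.001, 0.224]
force: [-6.8, 0.1, 23.6]
width: 0.0
t 5.825 case [-104.    1.  125.] F [-6.8  0.1 23.6] w 0 q [ 0.07  0.62 -0.13  1.93  0.12  0.6  -1.48]
ang [-0.6  8.1 -0.1]
[-104, 0, 180] [-0.   0.  -5.5]
[-172, 82, 180] [-6.8 -8.2 -5.5]
[-172, 82, 120] [-6.8 -8.1  0.5]
[-172, 82, 40] [-6.8 -8.   8.5]
```

View pics/s3.png

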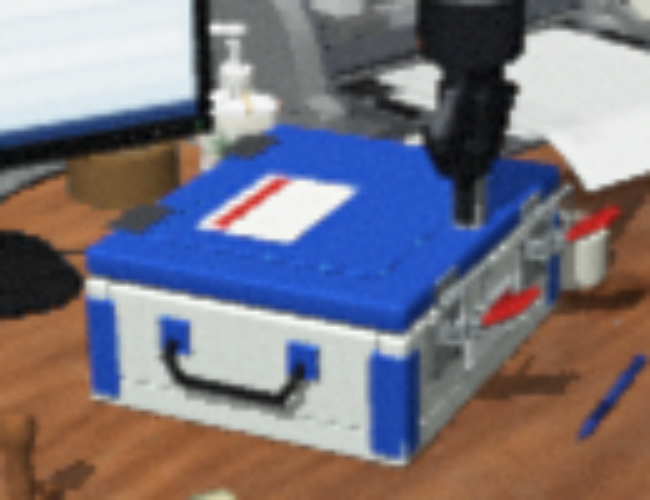

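The lid is flat on the rim: the tip stopped at z = 124.6 with 24 N. Both red levers, at about (510,305) and (595,222), are still open. I'll lift and move over the left lever, leaning the tool 8° so its body stays clear of the lid.

```bash
python3 -m jog '{"angular":[[0,0,0],[0,0,0],[0,4,0],[0,8,0],[0,8,0]],"travel":[[0,0,-4],[-1,-2,-6],[-4,-5,-6],[-6.8,-8.2,-5.5],[-6.8,-8.2,-2.5]],"fingers":[1,1,1,1,1]}'
python3 - <<'E'
from h import *
st(); togo([[-172,82,z] for z in(150,120,100,80,60,40)],np.radians(8))
m=get_image("scene"); cv2.imwrite("pics/s4.png",cv2.resize(m[150:250,250:380,::-1],None,fx=5,fy=5))
E
```

```text
clock: 6.5
eef_pos: [447.3, 49.5, 149.2]
tool_rot: [-3.131, -0.14, 0.226]
force: [0.8, -0.5, 0.9]
width: -0.3
t 6.5 case [-174.   85.  149.] F [ 0.8 -0.5  0.9] w 0 q [-0.06  0.44 -0.12  2.26  0.12  0.31 -1.63]
ang [-0.6 -0.   0.1]
[-172, 82, 150] [ 0.2  0.3 -0.1]
[-172, 82, 120] [-0.2  0.3  2.9]
[-172, 82, 100] [-0.5  0.3  4.9]
[-172, 82, 80] [-0.7  0.3  6.9]
[-172, 82, 60] [-1.   0.3  8.9]
[-172, 82, 40] [-1.3  0.4 10.8]
```

View pics/s4.png

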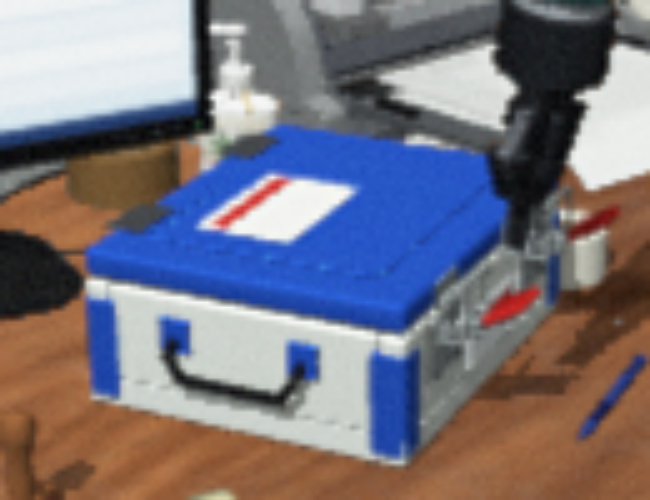

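The fingertip is above the left lever, at about (515,245). The geometry says the centre is passed with the tip at z ≈ 60, so the lean isn't needed, and joint 6 is near its limit. I'll straighten the tool while descending.

```bash
python3 -m jog '{"angular":[[0,-4,0],[0,-8,0],[0,-8,0],[0,-8,0]],"travel":[[0,0.3,1.4],[-0.2,0.3,2.9],[-0.4,0.3,3.9],[-0.5,0.3,4.9]],"fingers":[1,1,1,1]}'
python3 - <<'E'
from h import *
st(); togo([[-172,82,z] for z in(90,80,70,60,50,40)])
E
```

```text
clock: 7.05
eef_pos: [451.8, 45.6, 98.8]
tool_rot: [-3.131, 0.002, 0.224]
force: [-3.4, -1.0, 8.4]
width: 0.3
t 7.05 case [-171.   80.   99.] F [-3.4 -1.   8.4] w 0 q [-0.08  0.59 -0.11  2.16  0.13  0.4  -1.63]
ang [-0.6  0.1 -0. ]
[-172, 82, 90] [-0.1 -0.2  0.9]
[-172, 82, 80] [-0.1 -0.2  1.9]
[-172, 82, 70] [-0.1 -0.2  2.9]
[-172, 82, 60] [-0.1 -0.2  3.9]
[-172, 82, 50] [-0.1 -0.2  4.9]
[-172, 82, 40] [-0.1 -0.2  5.9]
```

```bash
python3 -m jog '{"angular":[[0,0,0],[0,0,0],[0,0,0],[0,0,0],[0,0,0]],"travel":[[-0.1,-0.2,0.9],[-0.1,-0.2,1.8],[-0.1,-0.2,2.7],[-0.1,-0.2,3.6],[-0.1,-0.2,4.3]],"fingers":[1,1,1,1,1]}'
python3 - <<'E'
from h import *
st()
m=get_image("scene"); cv2.imwrite("pics/s5.png",cv2.resize(m[150:250,250:380,::-1],None,fx=5,fy=5))
E
```

```text
clock: 7.68
eef_pos: [450.9, 48.3, 55.5]
tool_rot: [-3.131, 0.001, 0.224]
force: [-0.5, -0.0, 0.1]
width: 0.1
t 7.675 case [-171.   83.   55.] F [-0.5 -0.   0.1] w 0 q [-0.1   0.67 -0.08  2.19  0.14  0.28 -1.65]
```

View pics/s5.png

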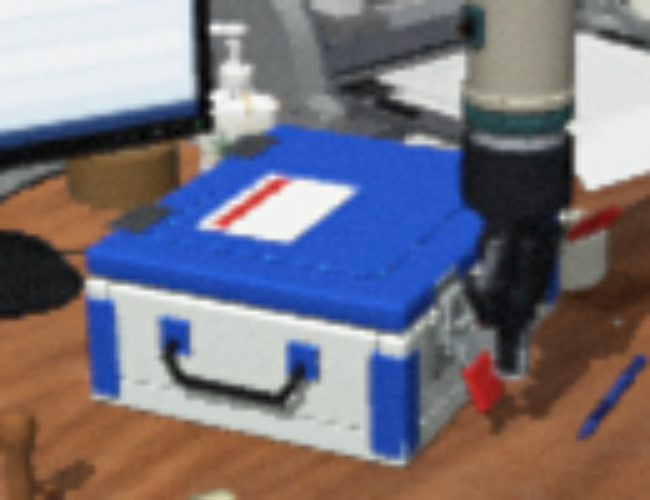

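The left lever (red, at about (483,380)) is now down and the force is zero. I'll lift and cross to the right lever at z ≈ 150.

```bash
python3 -m jog '{"angular":[[0,0,0],[0,0,0],[0,0,0],[0,0,0],[0,0,0]],"travel":[[0,0,-5],[0,0,-9.5],[0,5.5,-9.5],[0,11,-9.5],[0,16.5,-9.5]],"fingers":[1,1,1,1,1]}'
python3 - <<'E'
from h import *
st(); togo([[-172,-82,z] for z in(120,90,70,55)])
m=get_image("scene"); cv2.imwrite("pics/s6.png",cv2.resize(m[150:250,250:380,::-1],None,fx=5,fy=5))
E
```

```text
clock: 8.35
eef_pos: [488.5, -114.8, 149.3]
tool_rot: [-3.131, 0.0, 0.225]
force: [1.8, 0.1, 0.4]
width: -0.4
t 8.35 case [-171.  -85.  149.] F [1.8 0.1 0.4] w 0 q [ 0.29  0.54 -0.16  2.    0.13  0.61 -1.3 ]
ang [-0.6  0.   0. ]
[-172, -82, 120] [-0.1 -0.2  2.9]
[-172, -82, 90] [-0.1 -0.2  5.9]
[-172, -82, 70] [-0.1 -0.2  7.9]
[-172, -82, 55] [-0.1 -0.2  9.4]
```

View pics/s6.png

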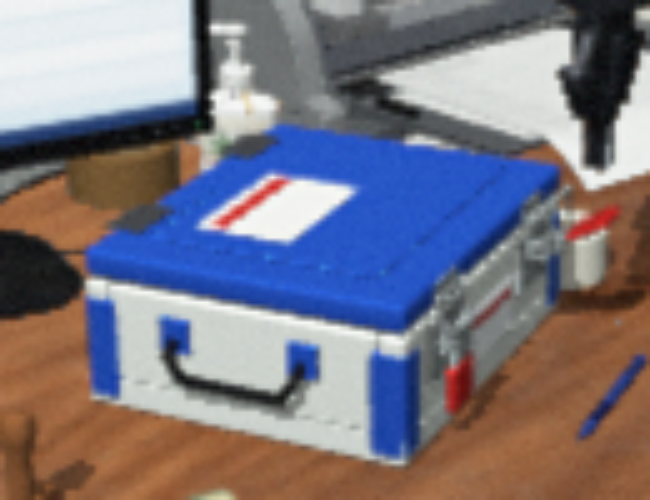

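The left lever is shut flat, at about (458,385), with the bail over its keeper. Next is the right lever, at about (595,222).

```bash
python3 -m jog '{"angular":[[0,0,0],[0,0,0],[0,0,0],[0,0,0]],"travel":[[-0.1,-0.2,2],[-0.1,-0.2,3.5],[-0.1,-0.2,4.4],[-0.1,-0.2,5.2]],"fingers":[1,1,1,1]}'
python3 -m jog '{"angular":[[0,0,0],[0,0,0],[0,0,0],[0,0,0],[0,0,0]],"travel":[[0,0,0.9],[0,0,1.8],[0,0,2.7],[0,0,3.6],[0,0,4.2]],"fingers":[1,1,1,1,1]}'
python3 -m jog '{"angular":[[0,0,0],[0,0,0],[0,0,0],[0,0,0],[0,0,0]],"travel":[[0,0,-5],[0,0,-10],[0,0,-15],[-1,0,-20],[-1,0,-20]],"fingers":[1,1,1,1,1]}'
python3 - <<'E'
from h import *
st()
a=cv2.resize(get_image("scene")[150:250,250:380,::-1],(520,400)); b=cv2.resize(get_image("top")[120:260,270:400,::-1],(280,300)); b=cv2.copyMakeBorder(b,0,100,0,0,0)
cv2.imwrite("pics/s7.png",np.hstack([a,b]))
E
```

```text
clock: 8.9
eef_pos: [485.4, -110.9, 96.9]
tool_rot: [-3.131, 0.003, 0.225]
force: [-2.8, -1.4, 6.8]
width: 0.0
clock: 9.52
eef_pos: [486.1, -110.2, 54.4]
tool_rot: [-3.131, 0.002, 0.225]
force: [0.7, -0.3, 0.1]
width: -0.1
clock: 10.15
eef_pos: [479.1, -115.6, 258.4]
tool_rot: [-3.135, -0.006, 0.224]
force: [1.2, 0.2, -0.1]
width: 0.0
t 10.15 case [-180.  -83.  258.] F [ 1.2  0.2 -0.1] w 0 q [ 0.33  0.37 -0.2   1.91  0.08  0.86 -1.26]
```

View pics/s7.png

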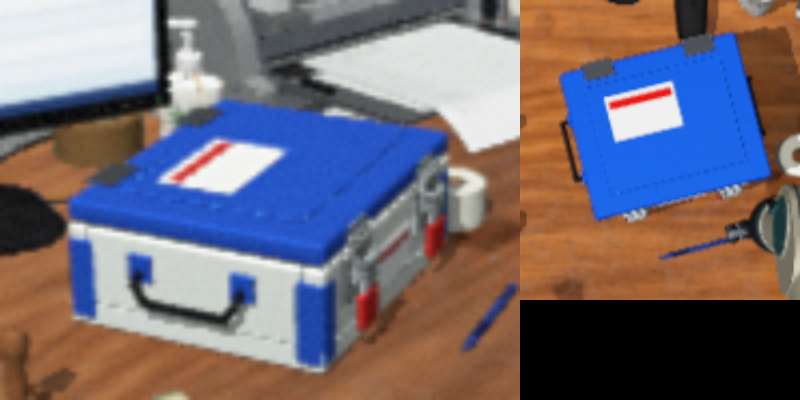

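The lid is down and both red sleeves, at about (368,305) and (433,237), lie flat on the front. The roll and pen are in place and the robot is clear, so I'll hand in.

```bash
python3 -c "
from cell import *
print(finish_job())"
```

```text
the job is handed in; nothing more can be done
None
```

The job is done and handed in at about 10 s on the clock. With the fingers shut, I pushed the lid down along its arc, slowing at the end. It stopped on the rim at z ≈ 125 mm with 24 N at the wrist while both latches were still open. I then pressed the left and right levers straight down about 45 mm in front of the case's face until each snapped shut.

- **Final pictures:** the scene view shows the lid flat and both red sleeves hanging flat against the front. The pen, label roll and stamp show no visible move; I did not recheck the tin, pouch, terminal and tape dispenser at the end.
- **Robot:** it ended about 130 mm above the lid with no contact force. The largest force in any reading was the 24 N on the lid.
- **Disagreement:** in the first pose fit, one lid corner was about 4 pixels off and the rest were within about 2.5. The lid's measured contact height still agreed with the 125 mm in the text.

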